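Lock the sander's spindle, key the knurled collar and hold it home

TASK

Press the sander's sprung lock lever down until its detent holds it. Then turn the knurled collar on the spindle until its hidden keyways drop over the pins, push it fully home against the spring, and finish while still gripping it and holding it down there. Leave the lever locked and everything else on the bench where it is.

Things in the scene. Friction and masses are not known exactly. Their poses are not given: they have to be found in the camera images.
- sander: bench spindle sander, fixed: grey housing with a flat aluminium table 200 mm (its x) by 240 mm (its y), table top 85 mm above the bench. Origin at the centre of its underside; its x points away from the switch, its y away from the lever. The spindle stands in the middle of the table, the lock lever sticks out of the -y side. Position and yaw vary
- spindle_foot (a point): the spindle's axis at the level of the sander's table top, z up. The spindle nose above it, under the collar, is 27 mm across, 30 mm high, with four square 5 mm radial pins 90 degrees apart, at an angle that varies and cannot be seen (this frame does not show it). At the start a keyway is 24 to 66 degrees from the next pin either way; within about 7 degrees it enters
- collar: knurled steel collar like a closed cap, 52 mm across, 34 mm high, about 0.2 kg, loose over the spindle nose. Origin at the centre of its underside, z up. Four hidden 9 mm wide keyways inside, 90 degrees apart, at its own +x, +y, -x, -y. At the start it stands on the pins, underside 13 mm above the sander's table; once keyed it drops to 10 mm on to the thrust ring; fully home it is at 4 mm
- thrust_ring (a joint): travel of the sprung brass ring (51 mm across) round the spindle's foot, under the collar: 0 = up, 0.006 m = down on its hard stop. It lifts the collar with 4 N at the start of its travel and 10 N at the stop, so a collar that is let go comes back up to 10 mm
- lock_lever (a joint): angle of the lock lever: 0 = raised (0.25 rad above level), 0.5 = down on its stop (0.25 rad below level). Let go before 0.33 rad it springs up; beyond that its detent pulls it to 0.5 and holds it. Takes about 5 N at the pad. Pivot parallel to the sander's x, at y = -128 mm, z = 78 mm in the sander's frame
- lever_pad (a point): centre of the top face of the lever's flat pad (42 mm along the sander's x, 34 mm long), 76 mm from the pivot. When raised about 102 mm above the bench, when locked about 64 mm; it moves with the lever
- drum_a: spare sanding drum, upright cylinder 39 mm across, 50 mm high, standing on a rear corner of the sander's table; origin at the centre of its underside
- drum_b: thin spare sanding drum, upright cylinder 26 mm across, 60 mm high, standing on the bench beyond the lever; origin at the centre of its underside
- screwdriver: screwdriver lying on the bench on the robot's side of the lever; about 200 mm long along its x, at most 30 mm high
- paint_jar: closed jar, 64 mm across, 85 mm high, on the bench at the robot's right
- tape_roll: empty tape core, a flat ring 90 mm across, 24 mm high, on the bench at the robot's right
- model_house: small plywood house, 60 x 50 mm and 80 mm high, on the bench at the robot's left
- mug: white mug, 80 mm across, 90 mm high, on the bench at the robot's left
There are look-alikes about, which are no part of the job. Leave any purple or red look-alike of the collar alone.

How it is judged:
By the outcome, as a careful person would: the job done as asked, in the order asked, and still so for the second after the job is handed in, while the arm keeps its last pose, push and grip.
It also fails if it takes over 48 s, if anything falls off the work surface, if the arm or the gripper's body presses on something with over 40 N, if the wrist force passes 120 N, or if a joint passes its speed limit or range.

ROBOT

A 6-joint arm with a two-finger parallel gripper is mounted at the origin on the work surface. World frame = base frame: x ahead of the robot, y to its left, z up, the work surface at z = 0. Lengths are in m, angles in rad, forces in N, time in s.
With the tool pointing down it reaches from about 0.35 to 0.775 m from the base axis. Payload 5.5 kg.
Tool frame: the origin (TCP) lies on the centre line of the jaws, within the pads' length; the fingertips stand 8 mm ahead of it and the grasp point (between the pads) lies 11 mm behind it; z points along the fingers, y is the direction in which the jaws open and shut (so a half turn about z gives the same grasp; the last joint's range is limited). The gripper opens to 85 mm and grips with 20 to 120 N. Pads are 22 mm wide; open, the fingers measure 114 mm over their backs; the gripper's body (76 mm by 85 mm) begins 54 mm behind the grasp point. The pads swing forward as they close: fully open they stand 13 mm farther back than shut.
Start: joints at [1.18, 0.313, 0.046, 1.304, 0, 1.431], TCP at [0.143, 0.557, 0.239] pointing down, gripper open.
Joint ranges: [-2.76, 2.76], [-0.86, 1.69], [-1.03, 1.26], [-2.2, 2.34], [-1.47, 1.5], [-3.14, 3.14]. Speed limits (rad/s): [2.57, 2.57, 3.14, 3.14, 3.14, 3.14].

INTERFACE

Orientations are given as a unit quaternion [w, x, y, z].
In Python, from workcell import env gives the robot as it stands. The module is installed in compiled form; this text tells all that it offers.
- The arm moves only by the tool play_rows, never from a script. Its argument "steps" is a list of rows, each an object with "claw": the closure in counts, from 0 (fully open) to 255 (shut); "dp": the shift along the tool's x, y, z in m, a list of three; "angular": the turn, a rotation vector about the tool's x, y, z in degrees, a list of three. In form: [{"claw": claw, "dp": [dx, dy, dz], "angular": [wx, wy, wz]}, ...]. A call has exactly 8 rows; each row shifts and turns the commanded pose from where the row before left it, along the tool's axes as they then stand; what a row does not reach is not made up. A row lasts 1/12 s, in which the tool goes at most 41.7 mm and 7.16 degrees, less where a joint would pass 70% of its speed; a pose out of reach is approached as far as the arm can. A call is refused whole if a number of a shift passes 0.0417 or a number of a turn 7.16, either way. A call with a gripper value outside its range is refused whole. The fingers move at their own pace and stop on an object; "force" is the grip in N (left out, the last holds). Time passes only in rows, so rows that do not move let the fingers close, or fill a call up. It gives the time, the measured TCP pose, the force and the opening at its end, in the units of the state.
- env.get_state(): the state, without advancing time (a new reading comes with each control period).
- env.read_camera(name): name is "scene" or "top" or "wrist"; returns (picture, depth): 400x640x3 uint8, red, green, blue; 400x640 float32, m along the optical axis (not along the pixel's ray), 0 where there is no reading.
- env.calibration(name): a dict with "fx", "fy", "cx", "cy" (pixels), "world_from_camera" (4x4, takes a point from camera to world coordinates); the wrist camera has in their place "hand_eye" (4x4, takes a point from camera to tool coordinates, whose origin is the TCP and whose axes are the flange's). Camera axes: x right, y down, z forward; pixel columns grow to the right and rows downward; lengths in m; the calibration is good to about 2 mm. A picture is of the moment at which its call begins: read the wrist's pose just before it. calibration takes no time and is no camera call.
- env.hand_in(): hands the job in, once; it reports no verdict.
The state is a dict: "clock": time; "joint_pos": joint angles; "qvel": joint speeds; "tau": joint torques, N m; "tcp_pos": TCP position; "orientation": TCP orientation; "wrist_force": force on the tool from outside, world axes, zero at the start; "ft_torque": the same for the moment, N m; "finger_gap": finger opening in m.
Only numpy, scipy, OpenCV 4.12 (cv2) and the standard library are available. Lean on these libraries where they do the work, as an engineer would, in place of code of your own. Each camera call takes 0.05 s, during which the arm holds its last target. There are 200 camera calls.

## Working session

There is one attempt and no reset: what is moved stays moved. The work goes in short steps, Python scripts to look and compute and a tool call to move; the robot and the scene stay as the last step left them, time stands still between calls to the robot, and variables do not carry over. Pictures are saved under pics/ and viewed, about 8 in all and at most 12, crops included, and the job is handed in when it is done.

Besides the shell and the picture viewer there is one more tool, called after "Call:" as a command line: name --argument value ..., lists and objects as JSON in quotes. play_rows: Moves the arm, as the interface text tells. Its arguments: {"type":"object","properties":{"steps":{"type":"array","items":{"type":"object","properties":{"claw":{"type":"number"},"dp":{"type":"array","items":{"type":"number"}},"angular":{"type":"array","items":{"type":"number"}}}}},"force":{"type":"number"}},"required":["steps"]}

```bash
mkdir -p pics; cat > h.py <<'E'
import numpy as np, cv2
from workcell import env
from scipy.spatial.transform import Rotation as R
def snap(name):
    s=env.get_state(); im,d=env.read_camera(name); c=env.calibration(name)
    if name=="wrist":
        q=s["orientation"]; T=np.eye(4); T[:3,:3]=R.from_quat([q[1],q[2],q[3],q[0]]).as_matrix(); T[:3,3]=s["tcp_pos"]
        W=T@np.array(c["hand_eye"])
    else: W=np.array(c["world_from_camera"])
    return im,d,c,W
def pts(d,c,W):
    v,u=np.indices(d.shape); P=np.stack([(u-c["cx"])/c["fx"]*d,(v-c["cy"])/c["fy"]*d,d],-1)
    return P@W[:3,:3].T+W[:3,3]
def ray(u,v,z,c,W):
    r=W[:3,:3]@np.array([(u-c["cx"])/c["fx"],(v-c["cy"])/c["fy"],1]); o=W[:3,3]
    return o+r*(z-o[2])/r[2]
def save(im,n): cv2.imwrite("pics/"+n,cv2.cvtColor(im,cv2.COLOR_RGB2BGR))
E
python3 - <<'E'
from h import *
print(env.get_state())
for n in("scene","top"):
    im,d,c,W=snap(n); save(im,n+"0.png"); np.savez(n+"0.npz",im=im,d=d,W=W,k=[c[k] for k in("fx","fy","cx","cy")])
    print(n,W.round(3).tolist(),c["fx"])
E
```

```text
{'clock': 0.0, 'joint_pos': array([ 1.18037817e+00,  3.14009641e-01,  4.49313813e-02,  1.30359330e+00,
       -2.07493994e-06,  1.43120940e+00]), 'qvel': array([-4.27724689e-04,  4.65244204e-04,  9.85971435e-04, -3.39970104e-05,
        5.05883166e-04, -4.81600135e-04]), 'tau': array([ 1.09809882e-04, -4.80629933e+01,  2.98532456e+01,  1.94755162e-02,
        5.30043815e-05,  1.16095016e-06]), 'tcp_pos': array([0.14252438, 0.55652298, 0.23838414]), 'orientation': array([-2.44571594e-04,  1.25087039e-01,  9.92145329e-01, -9.05158098e-04]), 'wrist_force': array([ 0.51354141,  0.5676131 , -0.4625553 ]), 'ft_torque': array([-0.04375159,  0.01979751,  0.01415744]), 'finger_gap': 0.08538885439279893}
scene [[-0.133, 0.768, -0.627, 1.252], [0.991, 0.112, -0.073, 0.096], [0.014, -0.631, -0.776, 0.96], [0.0, 0.0, 0.0, 1.0]] 408.31879875045826
top [[-0.125, -0.971, 0.203, 0.211], [-0.992, 0.123, -0.02, 0.016], [-0.005, -0.204, -0.979, 1.671], [0.0, 0.0, 0.0, 1.0]] 470.51071845265324
```

View pics/scene0.png

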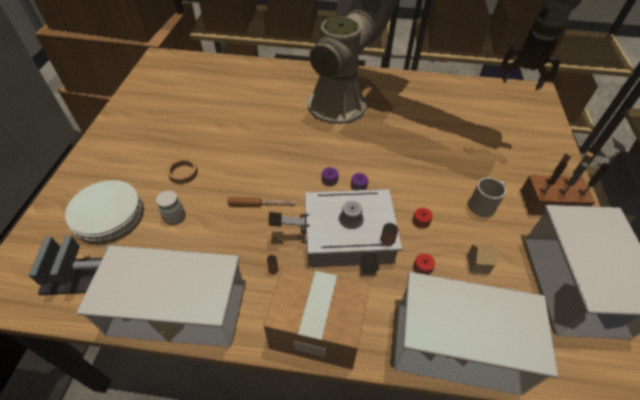

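View pics/top0.png

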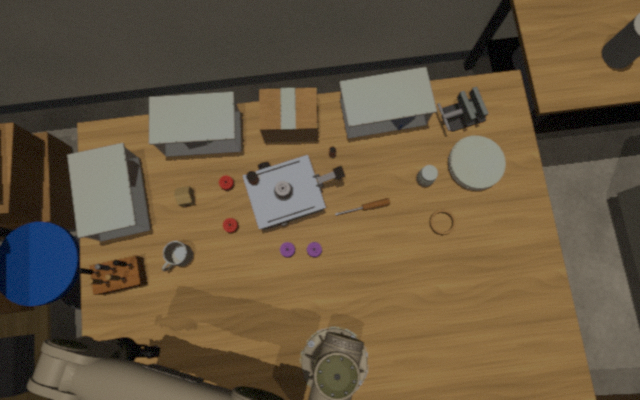

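The scene view shows the sander with its grey collar at (352,212) and the lever's black pad at (275,220). In the top view they are at (283,189) and (338,173).

Possible mix-ups for the collar (scene pixels): purple rings (330,176) and (360,181), red rings (423,216) and (425,263), dark drum_a (389,234). I choose the grey steel one at (352,212), on the spindle in the middle of the table.

Possible mix-ups for the lever pad: the dark switch (370,263) and drum_b (272,264). I choose the pad at (275,220), at the end of the metal arm.

```bash
python3 - <<'E'
from h import *
for n,(u0,u1,v0,v1) in dict(scene=(225,420,170,290),top=(235,360,140,240)).items():
    z=np.load(n+"0.npz"); c=dict(zip(("fx","fy","cx","cy"),z["k"])); P=pts(z["d"],c,z["W"]); im=z["im"]
    s=np.zeros(im.shape[:2],bool); s[v0:v1,u0:u1]=True
    hsv=cv2.cvtColor(im,cv2.COLOR_RGB2HSV)
    # table: heights near 85mm
    t=s&(abs(P[...,2]-.085)<.006)&(hsv[...,1]<60)
    k,lab,st,ce=cv2.connectedComponentsWithStats(t.astype(np.uint8)); i=1+st[1:,4].argmax()
    q=P[lab==i]; r=cv2.minAreaRect((q[:,:2]*1000).astype(np.float32)); print(n,"table",r,np.median(q[:,2]),len(q))
    C=np.array(r[0])/1000
    m=s&(P[...,2]>.122)&(P[...,2]<.15)&(np.hypot(*(P[...,:2]-C).transpose(2,0,1))<.05)
    v,u=np.nonzero(m); zt=np.median(P[m][:,2]);print(" collar",P[m].mean(0),zt,m.sum(),"px",u.mean(),v.mean(), cv2.minEnclosingCircle((P[m][:,:2]*1000).astype(np.float32)))
    m=s&(P[...,2]>.088)&(P[...,2]<.115)&(hsv[...,2]<70)&(P[...,1]<C[1]-.13)
    if m.any():
        v,u=np.nonzero(m); print(" pad",np.median(P[m],0),P[m].min(0),P[m].max(0),m.sum(),u.mean(),v.mean())
    save(cv2.resize(im[v0:v1,u0:u1],None,fx=4,fy=4,interpolation=cv2.INTER_CUBIC),n+"_crop.png")
E
```

```text
scene table ((594.8033447265625, 80.2755126953125), (204.0802764892578, 278.7355041503906), 10.930150985717773) 0.08619113883856755 4797
 collar [0.59399332 0.10009927 0.13197767] 0.13273933119130016 294 px 351.9557823129252 208.68367346938774 ((591.1535034179688, 99.94340515136719), 27.66440200805664)
 pad [ 0.63581051 -0.09635445  0.10359424] [ 0.61383811 -0.15227135  0.09286573] [ 0.82243922 -0.08019806  0.1090811 ] 133 274.57142857142856 219.52631578947367
top table ((598.0706787109375, 76.48846435546875), (201.57672119140625, 291.5758361816406), 11.115582466125488) 0.08543609371318395 3228
 collar [0.59195279 0.10181247 0.13274342] 0.13269793297176147 178 px 281.9943820224719 187.97191011235955 ((593.1722412109375, 102.10914611816406), 26.151613235473633)
 pad [ 0.62949975 -0.09514697  0.10265032] [ 0.6087498  -0.11119893  0.0917161 ] [ 0.64907053 -0.0812603   0.11124068] 94 338.4148936170213 172.4787234042553
```

View pics/scene_crop.png

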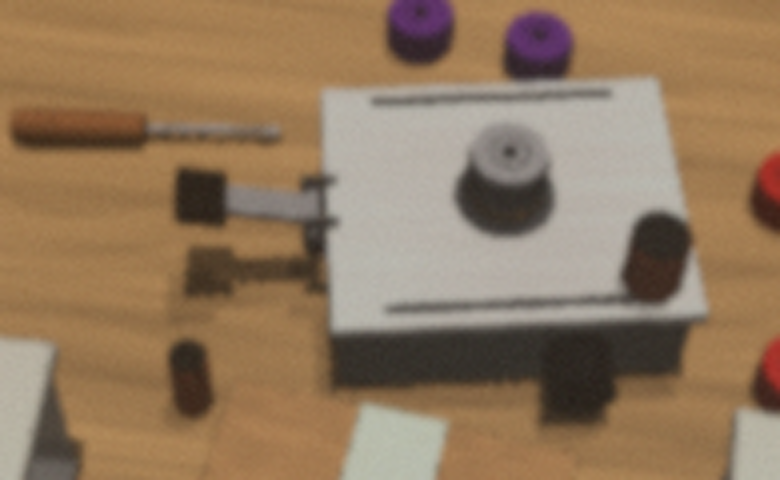

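The crop confirms the plain grey collar at crop (510,150), standing on the spindle between the two slots. The lever pad is at (200,195) with its shadow below, and it is raised. The depth readings agree in both views: collar (0.592, 0.101), top at 0.1327; pad about (0.631, -0.097, 0.103); yaw about 11°. I'll go over the pad with the gripper shut.

Call:
play_rows --steps '[{"claw": 255,"dp": [-0.0265,-0.0213,0],"angular": [0,0,0]},{"claw": 255,"dp": [-0.0265,-0.0213,0],"angular": [0,0,0]},{"claw": 255,"dp": [-0.0265,-0.0213,0],"angular": [0,0,0]},{"claw": 255,"dp": [-0.0265,-0.0213,0],"angular": [0,0,0]},{"claw": 255,"dp": [-0.0265,-0.0213,0],"angular": [0,0,0]},{"claw": 255,"dp": [-0.0265,-0.0213,0],"angular": [0,0,0]},{"claw": 255,"dp": [-0.0265,-0.0213,0],"angular": [0,0,0]},{"claw": 255,"dp": [-0.0265,-0.0213,0],"angular": [0,0,0]}]' --force 40

```text
clock: 0.77
tcp_pos: [0.3062, 0.3378, 0.239]
orientation: [-0.0, 0.125, 0.992, -0.0]
wrist_force: [0.6, 0.0, 1.1]
finger_gap: -0.0001
```

Call:
play_rows --steps '[{"claw": 255,"dp": [-0.0265,-0.0213,0],"angular": [0,0,0]},{"claw": 255,"dp": [-0.0265,-0.0213,0],"angular": [0,0,0]},{"claw": 255,"dp": [-0.0265,-0.0213,0],"angular": [0,0,0]},{"claw": 255,"dp": [-0.0265,-0.0213,0],"angular": [0,0,0]},{"claw": 255,"dp": [-0.0265,-0.0213,0],"angular": [0,0,0]},{"claw": 255,"dp": [-0.0265,-0.0213,0],"angular": [0,0,0]},{"claw": 255,"dp": [-0.0265,-0.0213,0],"angular": [0,0,0]},{"claw": 255,"dp": [-0.0265,-0.0213,0],"angular": [0,0,0]}]'

```text
clock: 1.43
tcp_pos: [0.4694, 0.1201, 0.239]
orientation: [-0.0, 0.125, 0.992, 0.0]
wrist_force: [1.2, 0.8, -0.2]
finger_gap: -0.0001
```

Call:
play_rows --steps '[{"claw": 255,"dp": [-0.0265,-0.0213,0],"angular": [0,0,0]},{"claw": 255,"dp": [-0.0265,-0.0213,0],"angular": [0,0,0]},{"claw": 255,"dp": [-0.0265,-0.0213,0],"angular": [0,0,0]},{"claw": 255,"dp": [-0.0265,-0.0213,0],"angular": [0,0,0]},{"claw": 255,"dp": [-0.0265,-0.0213,0],"angular": [0,0,0]},{"claw": 255,"dp": [-0.0265,-0.0213,0],"angular": [0,0,0]},{"claw": 255,"dp": [-0.0265,-0.0213,0],"angular": [0,0,0]},{"claw": 255,"dp": [-0.0265,-0.0213,0],"angular": [0,0,0]}]'

```text
clock: 2.1
tcp_pos: [0.6324, -0.0975, 0.2387]
orientation: [-0.0, 0.125, 0.992, 0.0]
wrist_force: [1.1, 0.6, 0.8]
finger_gap: 0.0003
```

```bash
python3 - <<'E'
from h import *
im,d,c,W=snap("wrist"); save(im,"w1.png"); P=pts(d,c,W)
hsv=cv2.cvtColor(im,cv2.COLOR_RGB2HSV)
m=(hsv[...,2]<80)&(P[...,2]>.088)&(P[...,2]<.115)&(d>0)
k,lab,st,ce=cv2.connectedComponentsWithStats(m.astype(np.uint8))
for i in range(1,k):
    if st[i,4]>150:
        q=P[lab==i]; print(st[i],ce[i].round(),np.median(q,0).round(4),q.min(0).round(3),q.max(0).round(3))
m=(P[...,2]>.127)&(P[...,2]<.14)&(d>0)
if m.sum()>50: print("collar",P[m].mean(0),m.sum(),cv2.minEnclosingCircle((P[m][:,:2]*1000).astype(np.float32)))
E
```

```text
[ 525   33   39   73 1196] [540.  70.] [0.587  0.0776 0.1045] [0.567 0.073 0.091] [0.615 0.097 0.115]
[ 285  153   55   63 2193] [313. 183.] [ 0.6273 -0.0976  0.1011] [ 0.607 -0.118  0.091] [ 0.653 -0.074  0.106]
[ 459  297  181   40 3378] [554. 316.] [0.7976 0.0766 0.1018] [ 0.789 -0.001  0.088] [0.806 0.155 0.115]
collar [0.69122303 0.09132313 0.13385736] 10018 ((715.4622192382812, 86.13249206542969), 149.46726989746094)
```

View pics/w1.png

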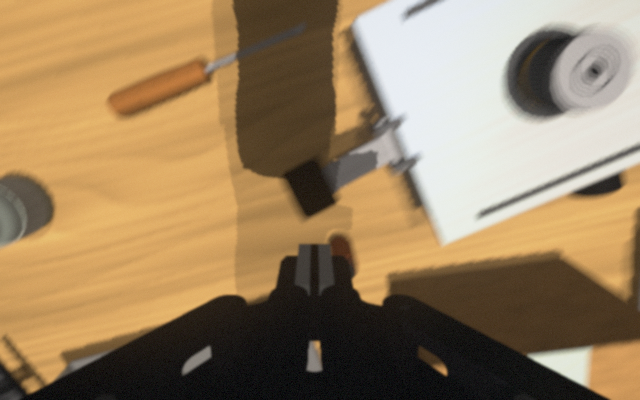

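The wrist view shows the dark lever pad at (312,183) ahead of the shut fingertips at (315,270), with the collar at (592,70). The measured pad centre is within about 5 mm of the TCP, so I'll press.

Call:
play_rows --steps '[{"claw": 255,"dp": [0,0,0.03],"angular": [0,0,0]},{"claw": 255,"dp": [0,0,0.03],"angular": [0,0,0]},{"claw": 255,"dp": [0,0,0.03],"angular": [0,0,0]},{"claw": 255,"dp": [0,0,0.03],"angular": [0,0,0]},{"claw": 255,"dp": [0,0,0.008],"angular": [0,0,0]},{"claw": 255,"dp": [0,0,0.008],"angular": [0,0,0]},{"claw": 255,"dp": [0,0,0.008],"angular": [0,0,0]},{"claw": 255,"dp": [0,0,0.008],"angular": [0,0,0]}]'

```text
clock: 2.82
tcp_pos: [0.633, -0.0962, 0.0884]
orientation: [0.001, 0.125, 0.992, -0.0]
wrist_force: [0.8, -0.8, 0.8]
finger_gap: 0.0002
```

Call:
play_rows --steps '[{"claw": 255,"dp": [0,0,0.004],"angular": [0,0,0]},{"claw": 255,"dp": [0,0,0.004],"angular": [0,0,0]},{"claw": 255,"dp": [0,0,0.003],"angular": [0,0,0]},{"claw": 255,"dp": [0,0,0],"angular": [0,0,0]},{"claw": 255,"dp": [0,0,0],"angular": [0,0,0]},{"claw": 255,"dp": [0,0,0],"angular": [0,0,0]},{"claw": 255,"dp": [0,0,0],"angular": [0,0,0]},{"claw": 255,"dp": [0,0,0],"angular": [0,0,0]}]'

```text
clock: 3.48
tcp_pos: [0.6322, -0.096, 0.0766]
orientation: [0.0, 0.125, 0.992, 0.0]
wrist_force: [0.7, 0.9, 0.2]
finger_gap: 0.0
```

Call:
play_rows --steps '[{"claw": 255,"dp": [0,0,-0.04],"angular": [0,0,0]},{"claw": 255,"dp": [0,0,-0.04],"angular": [0,0,0]},{"claw": 0,"dp": [0,0,-0.04],"angular": [0,0,0]},{"claw": 0,"dp": [0.0175,0.0362,0],"angular": [0,0,0]},{"claw": 0,"dp": [0.0175,0.0362,0],"angular": [0,0,0]},{"claw": 0,"dp": [0.0175,0.0362,0],"angular": [0,0,0]},{"claw": 0,"dp": [0.0175,0.0362,0],"angular": [0,0,0]},{"claw": 0,"dp": [0.0175,0.0362,0],"angular": [0,0,0]}]'

```text
clock: 4.15
tcp_pos: [0.5917, 0.1025, 0.1968]
orientation: [0.0, 0.125, 0.992, 0.0]
wrist_force: [0.8, -0.2, -1.3]
finger_gap: 0.0723
```

```bash
python3 - <<'E'
from h import *
s=env.get_state(); print(s["clock"],s["tcp_pos"],s["joint_pos"].round(2))
im,d,c,W=snap("wrist"); save(im,"w2.png"); P=pts(d,c,W)
s1=np.hypot(P[...,0]-.592,P[...,1]-.101)<.04
m=s1&(P[...,2]>.126)&(P[...,2]<.137)&(d>0)
v,u=np.nonzero(m)
print("collar",m.sum(),P[m].mean(0),cv2.minEnclosingCircle((P[m][:,:2]*1000).astype(np.float32)),u.mean(),v.mean())
for n in("scene","top"):
    im2,d,c,W=snap(n); P=pts(d,c,W)
    for nm,x,y in(("pad",.632,-.096),):
        m=(np.hypot(P[...,0]-x,P[...,1]-y)<.012)&(P[...,2]>.03)&(d>0); print(n,nm,m.sum(),np.median(P[m],0).round(4))
E
```

```text
4.15 [0.59165    0.10254421 0.19680739] [0.04 0.38 0.03 1.23 0.   0.29]
collar 5449 [0.59067725 0.10040905 0.1312509 ] ((591.3784790039062, 100.1796875), 26.042268753051758) 310.7025142227932 217.3745641402092
scene pad 47 [ 0.6317 -0.0965  0.0659]
top pad 35 [ 0.6321 -0.0954  0.0655]
```

View pics/w2.png

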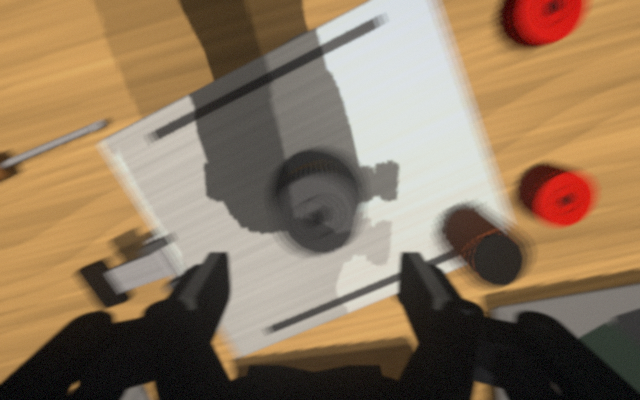

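The wrist view shows the grey collar centred at (311,217) between the open fingers, and drum_a at (483,250), clear of them. Both fixed views now put the pad at z≈0.066, so the lever is locked. Next I'll descend and grip.

Call:
play_rows --steps '[{"claw": 0,"dp": [0,-0.002,0.02],"angular": [0,0,0]},{"claw": 0,"dp": [0,0,0.025],"angular": [0,0,0]},{"claw": 0,"dp": [0,0,0.025],"angular": [0,0,0]},{"claw": 0,"dp": [0,0,0.012],"angular": [0,0,0]},{"claw": 0,"dp": [0,0,0.006],"angular": [0,0,0]},{"claw": 0,"dp": [0,0,0],"angular": [0,0,0]},{"claw": 0,"dp": [0,0,0],"angular": [0,0,0]},{"claw": 0,"dp": [0,0,0],"angular": [0,0,0]}]'

```text
clock: 4.97
tcp_pos: [0.5928, 0.0987, 0.1096]
orientation: [0.001, 0.125, 0.992, 0.0]
wrist_force: [0.5, -0.2, -0.3]
finger_gap: 0.0855
```

Call:
play_rows --steps '[{"claw": 255,"dp": [0,0,0],"angular": [0,0,0]},{"claw": 255,"dp": [0,0,0],"angular": [0,0,0]},{"claw": 255,"dp": [0,0,0],"angular": [0,0,0]},{"claw": 255,"dp": [0,0,0],"angular": [0,0,0]},{"claw": 255,"dp": [0,0,0],"angular": [0,0,0]},{"claw": 255,"dp": [0,0,0],"angular": [0,0,0]},{"claw": 255,"dp": [0,0,0],"angular": [0,0,0]},{"claw": 255,"dp": [0,0,0],"angular": [0,0,0]}]' --force 50

```text
clock: 5.63
tcp_pos: [0.5923, 0.0991, 0.1094]
orientation: [0.001, 0.125, 0.992, 0.0]
wrist_force: [-0.9, 0.1, 4.7]
finger_gap: 0.0511
```

Call:
play_rows --steps '[{"claw": 255,"dp": [0,0,0.001],"angular": [0,0,0]},{"claw": 255,"dp": [0,0,0],"angular": [0,0,4]},{"claw": 255,"dp": [0,0,0],"angular": [0,0,4]},{"claw": 255,"dp": [0,0,0],"angular": [0,0,4]},{"claw": 255,"dp": [0,0,0],"angular": [0,0,4]},{"claw": 255,"dp": [0,0,0],"angular": [0,0,4]},{"claw": 255,"dp": [0,0,0],"angular": [0,0,0]},{"claw": 255,"dp": [0,0,0],"angular": [0,0,0]}]'

```text
clock: 6.3
tcp_pos: [0.5931, 0.0992, 0.1094]
orientation: [0.002, 0.296, 0.955, 0.001]
wrist_force: [-0.9, -0.3, 9.0]
finger_gap: 0.0512
```

Call:
play_rows --steps '[{"claw": 255,"dp": [0,0,0.0005],"angular": [0,0,4]},{"claw": 255,"dp": [0,0,0],"angular": [0,0,4]},{"claw": 255,"dp": [0,0,0],"angular": [0,0,4]},{"claw": 255,"dp": [0,0,0],"angular": [0,0,0]},{"claw": 255,"dp": [0,0,0],"angular": [0,0,0]},{"claw": 255,"dp": [0,0,0],"angular": [0,0,0]},{"claw": 255,"dp": [0,0,0],"angular": [0,0,0]},{"claw": 255,"dp": [0,0,0],"angular": [0,0,0]}]'

```text
clock: 6.97
tcp_pos: [0.5933, 0.099, 0.1086]
orientation: [0.002, 0.394, 0.919, 0.001]
wrist_force: [0.2, -0.4, 7.3]
finger_gap: 0.0513
```

Call:
play_rows --steps '[{"claw": 255,"dp": [0,0,0.0005],"angular": [0,0,4]},{"claw": 255,"dp": [0,0,0],"angular": [0,0,4]},{"claw": 255,"dp": [0,0,0],"angular": [0,0,0]},{"claw": 255,"dp": [0,0,0],"angular": [0,0,0]},{"claw": 255,"dp": [0,0,0],"angular": [0,0,0]},{"claw": 255,"dp": [0,0,0],"angular": [0,0,0]},{"claw": 255,"dp": [0,0,0],"angular": [0,0,0]},{"claw": 255,"dp": [0,0,0],"angular": [0,0,0]}]'

```text
clock: 7.63
tcp_pos: [0.5918, 0.0991, 0.1064]
orientation: [0.0, 0.457, 0.89, 0.0]
wrist_force: [1.0, -0.3, 1.0]
finger_gap: 0.0511
```

```bash
python3 - <<'E'
from h import *
s=env.get_state(); print(s["tcp_pos"],s["wrist_force"],s["ft_torque"],s["joint_pos"].round(3))
E
```

```text
[0.59182713 0.09914225 0.10642549] [ 0.96278139 -0.25071594  0.97043693] [-0.04271081 -0.12887001  0.00833032] [ 0.032  0.429 -0.118  1.023  0.     0.981]
```

z dropped 3 mm and the force fell to about 1 N, so the collar is keyed after about 40°. Next I'll push it home in small steps with a firmer grip.

Call:
play_rows --steps '[{"claw": 255,"dp": [0,0,0],"angular": [0,0,0]},{"claw": 255,"dp": [0,0,0.001],"angular": [0,0,0]},{"claw": 255,"dp": [0,0,0.001],"angular": [0,0,0]},{"claw": 255,"dp": [0,0,0.001],"angular": [0,0,0]},{"claw": 255,"dp": [0,0,0.001],"angular": [0,0,0]},{"claw": 255,"dp": [0,0,0],"angular": [0,0,0]},{"claw": 255,"dp": [0,0,0],"angular": [0,0,0]},{"claw": 255,"dp": [0,0,0],"angular": [0,0,0]}]' --force 80

```text
clock: 8.3
tcp_pos: [0.5918, 0.0991, 0.1027]
orientation: [0.0, 0.457, 0.89, 0.0]
wrist_force: [-0.8, -0.6, 5.2]
finger_gap: 0.0506
```

Call:
play_rows --steps '[{"claw": 255,"dp": [0,0,0.001],"angular": [0,0,0]},{"claw": 255,"dp": [0,0,0.001],"angular": [0,0,0]},{"claw": 255,"dp": [0,0,0],"angular": [0,0,0]},{"claw": 255,"dp": [0,0,0],"angular": [0,0,0]},{"claw": 255,"dp": [0,0,0],"angular": [0,0,0]},{"claw": 255,"dp": [0,0,0],"angular": [0,0,0]},{"claw": 255,"dp": [0,0,0],"angular": [0,0,0]},{"claw": 255,"dp": [0,0,0],"angular": [0,0,0]}]'

```text
clock: 8.97
tcp_pos: [0.5918, 0.0992, 0.101]
orientation: [0.0, 0.457, 0.89, 0.0]
wrist_force: [-1.7, -0.2, 7.3]
finger_gap: 0.0505
```

Call:
play_rows --steps '[{"claw": 255,"dp": [0,0,0.001],"angular": [0,0,0]},{"claw": 255,"dp": [0,0,0.001],"angular": [0,0,0]},{"claw": 255,"dp": [0,0,0],"angular": [0,0,0]},{"claw": 255,"dp": [0,0,0],"angular": [0,0,0]},{"claw": 255,"dp": [0,0,0],"angular": [0,0,0]},{"claw": 255,"dp": [0,0,0],"angular": [0,0,0]},{"claw": 255,"dp": [0,0,0],"angular": [0,0,0]},{"claw": 255,"dp": [0,0,0],"angular": [0,0,0]}]'

```text
clock: 9.63
tcp_pos: [0.5919, 0.0991, 0.1006]
orientation: [0.001, 0.457, 0.89, 0.0]
wrist_force: [-4.5, -0.0, 16.7]
finger_gap: 0.0504
```

The force jumped to 17 N with almost no travel, so this is the hard stop. I'll add a little preload, then check by camera.

Call:
play_rows --steps '[{"claw": 255,"dp": [0,0,0.0005],"angular": [0,0,0]},{"claw": 255,"dp": [0,0,0],"angular": [0,0,0]},{"claw": 255,"dp": [0,0,0],"angular": [0,0,0]},{"claw": 255,"dp": [0,0,0],"angular": [0,0,0]},{"claw": 255,"dp": [0,0,0],"angular": [0,0,0]},{"claw": 255,"dp": [0,0,0],"angular": [0,0,0]},{"claw": 255,"dp": [0,0,0],"angular": [0,0,0]},{"claw": 255,"dp": [0,0,0],"angular": [0,0,0]}]'

```text
clock: 10.3
tcp_pos: [0.5919, 0.0991, 0.1006]
orientation: [0.001, 0.457, 0.89, 0.0]
wrist_force: [-4.5, -0.5, 19.1]
finger_gap: 0.0509
```

```bash
python3 - <<'E'
from h import *
s=env.get_state(); print(s["tcp_pos"],s["wrist_force"])
im,d,c,W=snap("wrist"); save(im,"w3.png"); P=pts(d,c,W)
m=(np.hypot(P[...,0]-.5915,P[...,1]-.1005)<.022)&(d>0)&(P[...,2]>.11)&(P[...,2]<.137)
t=(abs(P[...,2]-.085)<.008)&(d>0)&(np.hypot(P[...,0]-.5915,P[...,1]-.1005)<.09)
print("collar top",m.sum(),np.percentile(P[m][:,2],[10,50,90]).round(4),"table",t.sum(),np.median(P[t][:,2]) if t.any() else None)
for n in("scene","top"):
    im2,d,c,W=snap(n); P=pts(d,c,W); save(im2,n+"3.png")
    m=(np.hypot(P[...,0]-.632,P[...,1]+.096)<.012)&(P[...,2]>.03)&(d>0); print(n,"pad",m.sum(),np.median(P[m],0).round(4))
    m=(np.hypot(P[...,0]-.5915,P[...,1]-.1005)<.02)&(P[...,2]>.11)&(P[...,2]<.137); print(n,"collar",m.sum(),np.median(P[m],0).round(4) if m.any() else 0)
E
```

```text
[0.59186491 0.09912672 0.10058619] [-4.49491229 -0.46360531 19.14288045]
collar top 10466 [0.1216 0.1223 0.123 ] table 75657 0.0843662398593196
scene pad 51 [ 0.6327 -0.097   0.0653]
scene collar 77 [0.5937 0.0932 0.124 ]
top pad 38 [ 0.6314 -0.0951  0.0649]
top collar 0 0
```

View pics/w3.png

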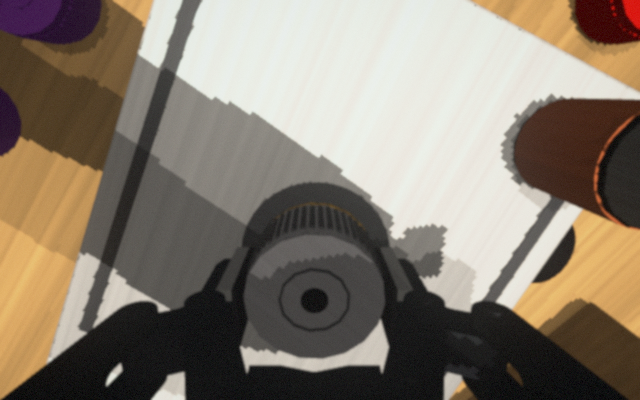

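View pics/scene3.png

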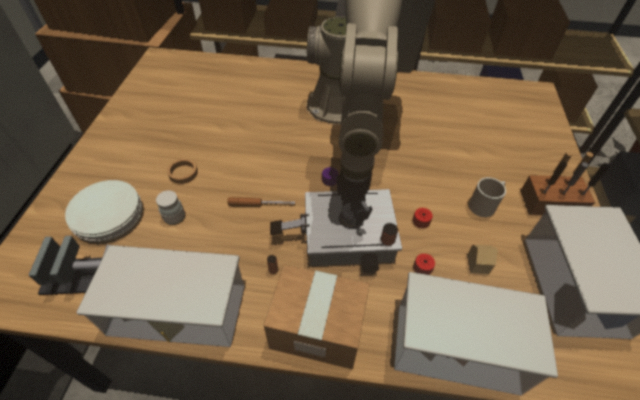

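The wrist view shows the collar at (315,300), gripped between the pads and sitting low on the ring. Its top is 37.9 mm above the table, so the underside is at about 4 mm, fully home. The scene view shows the lever down at (277,228) and everything else where it was. I'm handing in now.

```bash
python3 -c "
from h import *
print(env.hand_in()); s=env.get_state(); print(s['clock'],s['tcp_pos'],s['wrist_force'])"
```

```text
the job is handed in; nothing more can be done
None
the job is handed in; nothing more can be done
```

The lever is locked and the collar is keyed and fully home. I handed the job in with the gripper still holding the collar down, at about 10.5 s of the 48 s allowed.

- **Lever:** I pressed the pad down with the shut fingertips. Both fixed cameras still showed it at z≈0.065 m after release and at the end. The expected locked height is 0.064 m.
- **Collar:** I gripped it and turned it about 40° under a light push until it dropped 3 mm over the pins. I then pushed it on to the hard stop.
- **Last checks:**
  - The collar's top was 37.9 mm above the table, which puts its underside at about 4 mm.
  - The downward push was 19 N, with the grip set to 80 N.
  - The collar was hidden from the top camera at the end, so its height rests on the wrist camera. The scene camera saw a small patch of it at 0.124 m, within 2 mm of the wrist reading.
  - In the final scene view the other objects looked unmoved. One purple ring was hidden behind the arm there, and I didn't measure them.

No check failed.

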